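# Seat the proud junction-box cover

## Task

Two small grey junction boxes are fixed to the bench; on one of them the aluminium cover plate stands up crooked, higher at one end than at the other. Press that cover down until it sits level and fully home on its box at both ends. Do not touch the cover of the other box, which is already seated.

Things in the scene. Friction and masses are not known exactly. Their poses are not given: they have to be found in the camera images.
- box: Grey open-topped junction box whose cover stands proud, fixed to the bench at any yaw: 140 mm along x, 85 mm along y, 50 mm high, walls 5 mm, mounting ears on the ends (180 mm overall), two black cable glands on its +y side. Origin: centre of the underside, on the bench. Inside, two stiff pins under the cover, 55 mm from the centre along +x and -x, hold it up.
- cover: Loose aluminium cover of that box, 140 (x) x 85 (y) x 6 mm, 0.2 kg; four 26 mm posts below guide it in the box with 3.5 mm play. Origin: centre of the plate's underside; z up when level; x points to the higher end. The +x pin holds it 18 mm above the box's rim, the -x pin 6 mm. Fully home, its top face is 56 mm above the bench.
- cover_high (a point): Point on the cover's top face, on its x axis 50 mm from the centre towards the higher end; a good place to press. Its counterpart lies 50 mm the other way. Each pin slides down when its end is pressed with about 6 to 10 N and stays where it was pushed (no spring); pressing each end in turn until the plate meets the rim seats it.
- other_cover: The cover of the second box, same size and look, already level and fully home (top face 56 mm above the bench) on a box the same as the first. Not to be touched. Origin: centre of the plate's underside.

How it is judged:
At the end, for the whole second after the job is handed in: The proud cover lies at rest on its own box: its centre within 2 mm of the fully-home height (50 mm) and within 12 mm of the box's centre seen from above, tilted less than 0.03 rad (1.7 degrees) (z of cover in the frame of box between 0.047 and 0.052 m and angle between cover's own z axis and vertical below 0.03 rad and horizontal distance between cover and box below 0.012 m and linear speed of cover below 0.01 m/s); the robot touches nothing.
It fails at once if the robot presses or pushes the other, seated cover (contact force between any of the fingers, the arm and other_cover above 1 N).
It also fails if it takes over 34 s, if anything falls off the work surface, if the arm or the gripper's body presses on something with over 40 N, if the wrist force passes 120 N, or if a joint passes its speed limit or range.

## Robot

A 6-joint arm with a two-finger parallel gripper is mounted at the origin on a cart in front of the work surface, level with it; the furniture and walls round the work are solid. World frame = base frame: x ahead of the robot, y to its left, z up, the work surface at z = 0. Lengths are in m, angles in rad, forces in N, time in s.
With the tool pointing down it reaches from about 0.3 to 0.775 m from the base axis. Payload 14.6 kg.
Tool frame: the origin (TCP) lies on the centre line of the jaws, within the pads' length; the fingertips stand 11 mm ahead of it and the grasp point (between the pads) lies 8 mm behind it; y points along the fingers, x is the direction in which the jaws open and shut, and the axes are right-handed (so a half turn about y gives the same grasp; the last joint's range is limited). The gripper opens to 94 mm and grips with 3 to 60 N. Pads are 16 mm wide; open, the fingers measure 119 mm over their backs; the gripper's body (75 mm by 177 mm) begins 78 mm behind the grasp point.
Start: joints at [-1.392, 0.3, 1.521, -0, 1.321, -0.067], TCP at [0.134, -0.533, 0.216] pointing down, gripper open.
Joint ranges: [-3.03, 3.03], [-0.79, 2.21], [0.23, 2.52], [-1.04, 4.18], [0, 3.07], [-2.55, 2.55]. Speed limits (rad/s): [2.22, 2.22, 2.57, 3.14, 3.14, 3.14].

## Interface

Orientations are given as [roll, pitch, yaw] about the fixed x, y, z axes, in that order (R = Rz(yaw) Ry(pitch) Rx(roll)).
In Python, from station import ctrl, imaging gives the robot as it stands. The module is installed in compiled form; this text tells all that it offers.
- The arm moves only by the tool apply_moves, never from a script. Its argument "deltas" is a list of rows, each an object with "dp": the shift along the tool's x, y, z in m, a list of three; "roll": the turn about the tool's y in rad; "grip": the closure, from -1 (fully open) to 1 (shut). In form: [{"dp": [tx, ty, tz], "roll": roll, "grip": grip}, ...]. A call has 1 to 10 rows; each row shifts and turns the commanded pose from where the row before left it, along the tool's axes as they then stand; what a row does not reach is not made up. A row lasts 1/8 s, in which the tool goes at most 62.5 mm and 10.7 degrees, less where a joint would pass 70% of its speed; a pose out of reach is approached as far as the arm can. A call with a gripper value outside its range is refused whole. The fingers move at their own pace and stop on an object; "newtons" is the grip in N (left out, the last holds). Time passes only in rows, so rows that do not move let the fingers close. It gives the time, the measured TCP pose, the force and the opening at its end, in the units of the state.
- ctrl.get_obs(): the state, without advancing time (a new reading comes with each control period).
- imaging.camera(name): name is "scene" or "top" or "wrist"; returns the picture (384x512x3 uint8, blue, green, red); there is no depth.
- imaging.camera_info(name): a dict with "K" (3x3 intrinsics, pixels), "world_from_camera" (4x4, takes a point from camera to world coordinates). Camera axes: x right, y down, z forward; pixel columns grow to the right and rows downward; lengths in m; the calibration is good to about 2 mm. A picture is of the moment at which its call begins: read the wrist's pose just before it. camera_info takes no time and is no camera call; for the wrist camera it gives the pose at the moment of the call.
- ctrl.hand_in(): hands the job in, once; it reports no verdict.
The state is a dict: "time_s": time; "qpos": joint angles; "joint_vel": joint speeds; "tau": joint torques, N m; "ee_pos": TCP position; "eef_rot": TCP orientation; "force": force on the tool from outside, world axes, zero at the start; "moment": the same for the moment, N m; "grip_width": finger opening in m.
Only numpy, scipy, OpenCV 4.12 (cv2) and the standard library are available. Lean on these libraries where they do the work, as an engineer would, in place of code of your own. Each camera call takes 0.05 s, during which the arm holds its last target. There are 200 camera calls.

## Working session

There is one attempt and no reset: what is moved stays moved. The work goes in short steps, Python scripts to look and compute and a tool call to move; the robot and the scene stay as the last step left them, time stands still between calls to the robot, and variables do not carry over. Pictures are saved under pics/ and viewed, about 8 in all and at most 12, crops included, and the job is handed in when it is done.

Besides the shell and the picture viewer there is one more tool, called after ">>>" as name(argument=value, ...) on one line, values as JSON. apply_moves: Moves the arm, as the interface text tells. Its arguments: {"type":"object","properties":{"deltas":{"type":"array"},"newtons":{"type":"number"}},"required":["deltas"]}

```bash
mkdir -p pics; python3 - <<'E'
from station import ctrl, imaging
import cv2, numpy as np
o=ctrl.get_obs(); print(o)
for n in("scene","top"):
    cv2.imwrite(f"pics/{n}0.png",imaging.camera(n)); i=imaging.camera_info(n); print(n,i)
a=[cv2.imread(f"pics/{n}0.png") for n in("top","scene")]
cv2.imwrite("pics/both.png",cv2.resize(a[0],(800,600)))
E
```

```text
{'time_s': 0.0, 'qpos': array([-1.39155304e+00,  3.00499326e-01,  1.52157247e+00, -7.06886063e-06,
        1.32069630e+00, -6.66219066e-02]), 'joint_vel': array([-0.00015268,  0.00060202, -0.00240839, -0.00096911, -0.00118671,
       -0.00014296]), 'tau': array([ 3.81211576e-03, -5.31806195e+01, -3.52744603e+01,  7.08305812e-02,
        2.43988994e-02, -7.65982963e-05]), 'ee_pos': array([ 0.13380732, -0.53322117,  0.21587448]), 'eef_rot': array([-1.57072491e+00,  1.17328542e-03, -1.32492934e+00]), 'force': array([0.07392773, 0.08878204, 0.13706139]), 'moment': array([0.03391592, 0.00776038, 0.0534202 ]), 'grip_width': 0.09408549939581565}
scene {'K': array([[463.21030052,   0.        , 253.84005956],
       [  0.        , 463.21030052, 188.08401725],
       [  0.        ,   0.        ,   1.        ]]), 'world_from_camera': array([[-0.8661608 , -0.2987751 ,  0.40062314,  0.03270509],
       [-0.49976269,  0.5151707 , -0.69630195,  0.83828791],
       [ 0.00164838, -0.80332596, -0.59553731,  0.78688274],
       [ 0.        ,  0.        ,  0.        ,  1.        ]])}
top {'K': array([[399.48753024,   0.        , 253.25409324],
       [  0.        , 399.48753024, 184.30589903],
       [  0.        ,   0.        ,   1.        ]]), 'world_from_camera': array([[ 0.01605436, -0.99843773,  0.05351977,  0.45000775],
       [-0.99969068, -0.0170453 , -0.0181108 ,  0.00756462],
       [ 0.01899476, -0.05321246, -0.99840254,  0.97352608],
       [ 0.        ,  0.        ,  0.        ,  1.        ]])}
```

View pics/both.png

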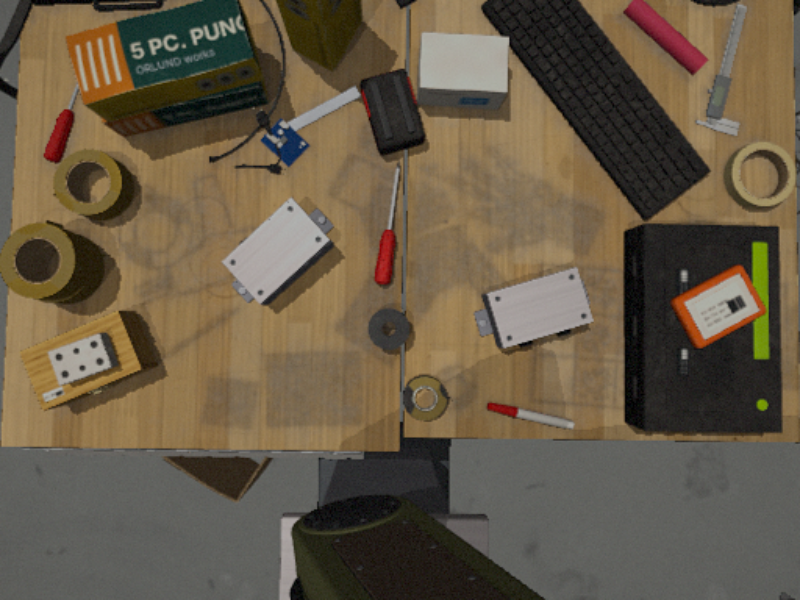

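View pics/scene0.png

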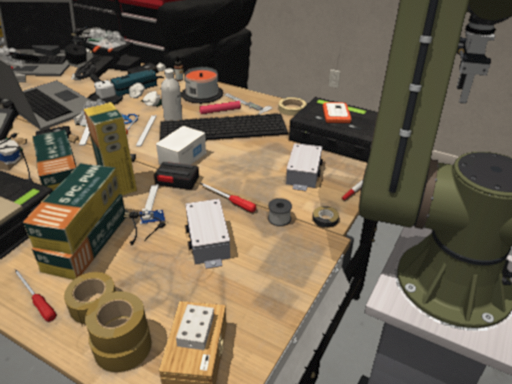

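The top view shows two covers, at about (278,252) and (537,309) in the enlarged picture. The right one hides its right-hand ear, so it may be the proud one. I'll enlarge both covers in both views to check the corner heights.

```bash
python3 - <<'E'
import cv2, numpy as np
t=cv2.imread("pics/top0.png"); s=cv2.imread("pics/scene0.png")
def c(i,x,y,w=100,h=75): return cv2.resize(i[y:y+h,x:x+w],(400,300),interpolation=cv2.INTER_CUBIC)
cv2.imwrite("pics/crops.png",np.vstack([np.hstack([c(t,130,122),c(t,295,162)]),np.hstack([c(s,160,195),c(s,260,130)])]))
E
```

```text
(no output)
```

View pics/crops.png

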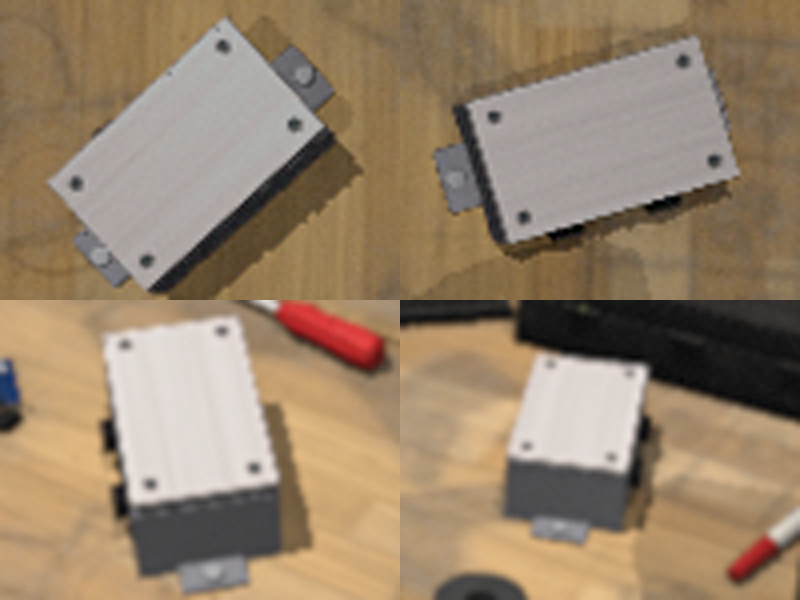

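The screw holes show clearly in both views, so I'll triangulate those.

```bash
cat > h.py <<'E'
import numpy as np, cv2
from station import imaging
def P(n):
    i=imaging.camera_info(n); return i["K"]@np.linalg.inv(i["world_from_camera"])[:3]
def ray(n,p,z):
    i=imaging.camera_info(n); M=i["world_from_camera"]
    d=M[:3,:3]@np.linalg.solve(i["K"],[p[0],p[1],1]); return M[:3,3]+d*(z-M[2,3])/d[2]
E
python3 - <<'E'
from h import *
def tri(top,sc):
    X=cv2.triangulatePoints(P("top"),P("scene"),np.float64(top).T,np.float64(sc).T); return (X[:3]/X[3]).T
f=lambda L,c,o:(np.array(L)-c)/4+o
L=tri(f([(223,46),(295,125),(147,261),(76,184)],(0,0),(130,122)),f([(125,345),(222,331),(254,468),(150,484)],(0,300),(160,195)))
R=tri(f([(493,117),(524,217),(683,61),(714,161)],(400,0),(295,162)),f([(526,446),(612,457),(551,365),(630,373)],(400,300),(260,130)))
print(L.round(4));print(R.round(4));print(L.mean(0),R.mean(0))
E
```

```text
[[0.6099 0.1455 0.0725]
 [0.5659 0.1039 0.0724]
 [0.4882 0.1878 0.06  ]
 [0.5316 0.2293 0.0606]]
[[ 0.4849 -0.1598  0.0547]
 [ 0.4272 -0.1785  0.054 ]
 [ 0.5189 -0.2709  0.0526]
 [ 0.4614 -0.2885  0.0539]]
[0.54887926 0.16660223 0.06639143] [ 0.47309999 -0.22443174  0.05380251]
```

The left cover is proud: its far end (towards (0.59, 0.125)) is about 12 mm higher. The right cover is level. I'll shut the fingers and cross at a safe height, then check.

>>> apply_moves(deltas=[{"dp": [-0.02, 0, 0.022], "roll": 0, "grip": 1}, {"dp": [-0.038, 0, 0.0425], "roll": 0, "grip": 1}, {"dp": [-0.038, 0, 0.0425], "roll": 0, "grip": 1}, {"dp": [-0.038, 0, 0.0425], "roll": 0, "grip": 1}, {"dp": [-0.038, 0, 0.0425], "roll": 0, "grip": 1}, {"dp": [-0.038, 0, 0.0425], "roll": 0, "grip": 1}, {"dp": [-0.038, 0, 0.0425], "roll": 0, "grip": 1}, {"dp": [-0.038, 0, 0.0425], "roll": 0, "grip": 1}, {"dp": [-0.038, 0, 0.0425], "roll": 0, "grip": 1}, {"dp": [-0.038, 0, 0.0425], "roll": 0, "grip": 1}], newtons=20)

```text
time_s: 1.35
ee_pos: [0.4388, -0.0821, 0.2164]
eef_rot: [-1.571, -0.0, -1.325]
force: [0.0, -0.3, -0.4]
grip_width: 0.0007
```

>>> apply_moves(deltas=[{"dp": [-0.0346, 0, 0.038], "roll": 0, "grip": 1}, {"dp": [-0.0346, 0, 0.038], "roll": 0, "grip": 1}, {"dp": [-0.0346, 0, 0.038], "roll": 0, "grip": 1}, {"dp": [-0.0346, 0, 0.038], "roll": 0, "grip": 1}, {"dp": [-0.0346, 0, 0.038], "roll": 0, "grip": 1}, {"dp": [0, 0, 0], "roll": 0, "grip": 1}, {"dp": [0, 0, 0], "roll": 0, "grip": 1}])

```text
time_s: 2.22
ee_pos: [0.5799, 0.1297, 0.216]
eef_rot: [-1.572, -0.0, -1.325]
force: [0.3, -0.4, 0.2]
grip_width: 0.0004
```

```bash
python3 - <<'E'
from h import *
from station import ctrl
o=ctrl.get_obs(); i=imaging.camera_info("wrist")
im=imaging.camera("wrist"); print(o["ee_pos"],o["qpos"])
M=np.linalg.inv(i["world_from_camera"])[:3]
def pr(p):
    q=i["K"]@(M@[*p,1]); return q[:2]/q[2]
C=np.array([.549,.1666]);u=np.array([.681,-.732])
for s,z in((47,.074),(-47,.062)):
    q=pr([*(C+u*s/1000),z]);print(s,q)
    if abs(q).max()<2000: cv2.drawMarker(im,tuple(int(v) for v in q),(0,0,255),0,12)
cv2.imwrite("pics/w1.png",im)
E
```

```text
[0.57987402 0.12972422 0.21598488] [ 1.58522126e-01  3.99909707e-01  1.38793630e+00 -1.60335832e-04
  1.35477507e+00  1.48341099e+00]
47 [248.98560744 186.91052004]
-47 [173.07073422 225.56484316]
```

View pics/w1.png

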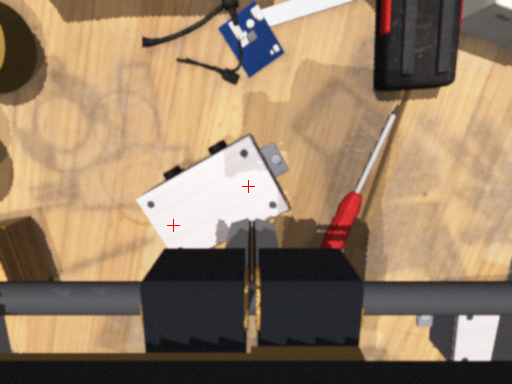

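The marks fall on the cover's midline at both ends: the high mark at (249,187) lies just inboard of the end holes (244,153) and (272,205). Now I'll go down on the high end.

>>> apply_moves(deltas=[{"dp": [0, 0.03, 0], "roll": 0, "grip": 1}, {"dp": [0, 0.04, 0], "roll": 0, "grip": 1}, {"dp": [0, 0.04, 0], "roll": 0, "grip": 1}, {"dp": [0, 0.01, 0], "roll": 0, "grip": 1}, {"dp": [0, 0.005, 0], "roll": 0, "grip": 1}, {"dp": [0, 0.005, 0], "roll": 0, "grip": 1}, {"dp": [0, 0.003, 0], "roll": 0, "grip": 1}, {"dp": [0, 0.003, 0], "roll": 0, "grip": 1}, {"dp": [0, 0, 0], "roll": 0, "grip": 1}])

```text
time_s: 3.4
ee_pos: [0.5808, 0.1301, 0.0812]
eef_rot: [-1.569, -0.0, -1.325]
force: [0.7, -1.7, 3.2]
grip_width: 0.0007
```

>>> apply_moves(deltas=[{"dp": [0, 0.002, 0], "roll": 0, "grip": 1}, {"dp": [0, 0.002, 0], "roll": 0, "grip": 1}, {"dp": [0, 0.002, 0], "roll": 0, "grip": 1}, {"dp": [0, 0.002, 0], "roll": 0, "grip": 1}, {"dp": [0, 0.002, 0], "roll": 0, "grip": 1}, {"dp": [0, 0.001, 0], "roll": 0, "grip": 1}, {"dp": [0, 0, 0], "roll": 0, "grip": 1}])

```text
time_s: 4.28
ee_pos: [0.5809, 0.1298, 0.0701]
eef_rot: [-1.569, -0.001, -1.325]
force: [2.4, -3.6, 4.9]
grip_width: 0.0007
```

>>> apply_moves(deltas=[{"dp": [0, 0.001, 0], "roll": 0, "grip": 1}, {"dp": [0, 0.001, 0], "roll": 0, "grip": 1}, {"dp": [0, 0.001, 0], "roll": 0, "grip": 1}, {"dp": [0, 0, 0], "roll": 0, "grip": 1}])

```text
time_s: 4.78
ee_pos: [0.5811, 0.1299, 0.0682]
eef_rot: [-1.568, -0.001, -1.325]
force: [-1.8, -4.9, 14.8]
grip_width: 0.0007
```

>>> apply_moves(deltas=[{"dp": [0, 0.001, 0], "roll": 0, "grip": 1}, {"dp": [0, 0.0005, 0], "roll": 0, "grip": 1}, {"dp": [0, 0, 0], "roll": 0, "grip": 1}])

```text
time_s: 5.15
ee_pos: [0.5812, 0.1299, 0.0678]
eef_rot: [-1.568, -0.001, -1.325]
force: [-7.7, -5.7, 27.5]
grip_width: 0.0005
```

The high end has reached the rim: force is up to 27 N with the tip at 56.8 mm. Next I lift and go to the low end.

>>> apply_moves(deltas=[{"dp": [0, -0.015, 0], "roll": 0, "grip": 1}, {"dp": [0, -0.015, 0], "roll": 0, "grip": 1}, {"dp": [-0.0425, 0, -0.0225], "roll": 0, "grip": 1}, {"dp": [-0.042, 0, -0.0223], "roll": 0, "grip": 1}, {"dp": [0, 0, 0], "roll": 0, "grip": 1}, {"dp": [0, 0.01, 0], "roll": 0, "grip": 1}, {"dp": [0, 0.005, 0], "roll": 0, "grip": 1}, {"dp": [0, 0.003, 0], "roll": 0, "grip": 1}, {"dp": [0, 0.002, 0], "roll": 0, "grip": 1}, {"dp": [0, 0, 0], "roll": 0, "grip": 1}])

```text
time_s: 6.4
ee_pos: [0.5163, 0.201, 0.0748]
eef_rot: [-1.571, 0.0, -1.325]
force: [0.2, -0.1, -0.4]
grip_width: 0.0006
```

>>> apply_moves(deltas=[{"dp": [0, 0.002, 0], "roll": 0, "grip": 1}, {"dp": [0, 0.002, 0], "roll": 0, "grip": 1}, {"dp": [0, 0.002, 0], "roll": 0, "grip": 1}, {"dp": [0, 0.001, 0], "roll": 0, "grip": 1}, {"dp": [0, 0.001, 0], "roll": 0, "grip": 1}, {"dp": [0, 0.001, 0], "roll": 0, "grip": 1}, {"dp": [0, 0, 0], "roll": 0, "grip": 1}])

```text
time_s: 7.28
ee_pos: [0.5164, 0.2014, 0.0673]
eef_rot: [-1.57, 0.0, -1.325]
force: [-8.0, -1.4, 17.3]
grip_width: 0.0001
```

>>> apply_moves(deltas=[{"dp": [0, 0.001, 0], "roll": 0, "grip": 1}, {"dp": [0, 0.0005, 0], "roll": 0, "grip": 1}, {"dp": [0, 0, 0], "roll": 0, "grip": 1}])

```text
time_s: 7.65
ee_pos: [0.5165, 0.2014, 0.0671]
eef_rot: [-1.569, 0.0, -1.325]
force: [-14.6, -3.7, 32.3]
grip_width: 0.0002
```

The low end is seated too. I'll press the high end once more to confirm.

>>> apply_moves(deltas=[{"dp": [0, -0.015, 0], "roll": 0, "grip": 1}, {"dp": [0, -0.015, 0], "roll": 0, "grip": 1}, {"dp": [0.042, 0, 0.0223], "roll": 0, "grip": 1}, {"dp": [0.0425, 0, 0.0225], "roll": 0, "grip": 1}, {"dp": [0, 0.015, 0], "roll": 0, "grip": 1}, {"dp": [0, 0.009, 0], "roll": 0, "grip": 1}, {"dp": [0, 0.002, 0], "roll": 0, "grip": 1}, {"dp": [0, 0.002, 0], "roll": 0, "grip": 1}, {"dp": [0, 0.001, 0], "roll": 0, "grip": 1}, {"dp": [0, 0, 0], "roll": 0, "grip": 1}])

```text
time_s: 8.9
ee_pos: [0.5798, 0.131, 0.0672]
eef_rot: [-1.571, 0.0, -1.324]
force: [-10.5, -0.1, 15.9]
grip_width: 0.0004
```

>>> apply_moves(deltas=[{"dp": [0, -0.02, 0], "roll": 0, "grip": 1}, {"dp": [0, -0.05, 0], "roll": 0, "grip": 1}, {"dp": [0, -0.05, 0], "roll": 0, "grip": 1}, {"dp": [0, -0.03, 0], "roll": 0, "grip": 1}, {"dp": [0.038, 0, -0.0425], "roll": 0, "grip": 1}, {"dp": [0.038, 0, -0.0425], "roll": 0, "grip": 1}, {"dp": [0.038, 0, -0.0425], "roll": 0, "grip": 1}, {"dp": [0.038, 0, -0.0425], "roll": 0, "grip": 1}, {"dp": [0.038, 0, -0.0425], "roll": 0, "grip": 1}, {"dp": [0, 0, 0], "roll": 0, "grip": 1}])

```text
time_s: 10.15
ee_pos: [0.4191, -0.1076, 0.2162]
eef_rot: [-1.57, -0.001, -1.328]
force: [0.3, 1.1, 1.2]
grip_width: 0.0004
```

```bash
python3 - <<'E'
from station import ctrl, imaging
import cv2, numpy as np
t=imaging.camera("top"); s=imaging.camera("scene"); o=ctrl.get_obs(); print(o["time_s"],o["ee_pos"],o["force"])
cv2.imwrite("pics/top1.png",t); cv2.imwrite("pics/scene1.png",s)
def c(i,x,y,w=100,h=75): return cv2.resize(i[y:y+h,x:x+w],(400,300),interpolation=cv2.INTER_CUBIC)
cv2.imwrite("pics/crops1.png",np.vstack([np.hstack([c(t,130,122),c(t,295,162)]),np.hstack([c(s,160,195),c(s,260,130)])]))
E
```

```text
10.25 [ 0.4206388  -0.10562138  0.21598385] [-0.56592992 -0.18718175  0.25506448]
```

View pics/crops1.png

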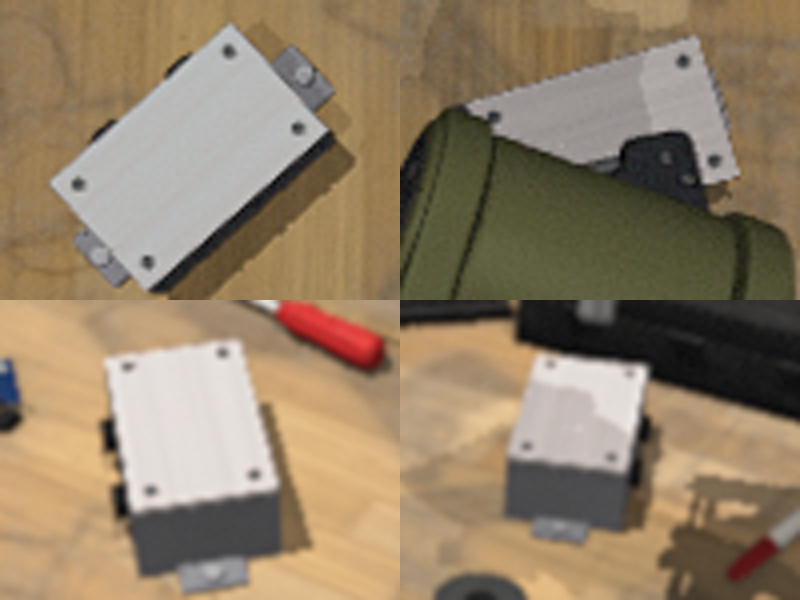

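The pressed cover's holes now read, in the crops: top view (229,51), (298,128), (148,262), (78,184) and scene view (127,366), (223,352), (255,475), (151,491). The gap at the near end has closed. I'll triangulate these.

```bash
python3 - <<'E'
from h import *
f=lambda L,c,o:(np.array(L)-c)/4+o
X=cv2.triangulatePoints(P("top"),P("scene"),f([(229,51),(298,128),(148,262),(78,184)],(0,0),(130,122)).T,f([(127,366),(223,352),(255,475),(151,491)],(0,300),(160,195)).T)
X=(X[:3]/X[3]).T; print(X.round(4)); print(X.mean(0), (X[:2].mean(0)-X[2:].mean(0))[2])
e=np.mean([ray("top",p,.004) for p in f([(303,75),(100,257)],(0,0),(130,122))],0); print("ear mid",e)
E
```

```text
[[0.6104 0.1448 0.0551]
 [0.5662 0.1039 0.0555]
 [0.4877 0.1881 0.055 ]
 [0.5318 0.2293 0.0552]]
[0.54899914 0.16649029 0.05519622] 0.00022225762114849723
ear mid [0.54980239 0.16757415 0.004     ]
```

The cover is level within 0.2 mm end to end, 55.2 mm high in the cameras (the seated one read 53.8 mm), and centred within about 1.5 mm. The arm is clear, so I hand in.

```bash
python3 -c "
from station import ctrl
print(ctrl.hand_in())"
```

```text
the job is handed in; nothing more can be done
None
```

I found the proud cover (the left box) from its screw holes seen in two views. With the fingers shut, I pressed the high end, then the low end, then the high end again. Each time I stopped when the force rose at the rim, at 16 to 32 N. I handed in at about 10.3 s; no verdict was reported.

**Final checks:**
- **Pressing height:** the fingertips stopped at about 56.1 to 56.2 mm at both ends, against a home height of 56 mm.
- **Camera check:** the four hole heights were 55.0 to 55.5 mm, with 0.2 mm difference end to end. The cover is centred on its box to about 1.5 mm.
- **Disagreement:** the cameras read about 1 mm lower than the fingertips. They also read low on the other, seated cover (53.8 mm), which is within the 2 mm calibration.
- **Other cover:** the arm passed above it with the TCP at 0.216 m and never touched it. In the last top view the arm partly hid that cover, but the scene view shows it unchanged.

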